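Park the index plunger and open the board test jig

TASK

The circuit board in the small test jig has been tested; open the jig so that the board can be lifted out. Pull up the sprung index plunger, turn it so that it sits in one of its rest notches and stays up by itself, then draw the carriage out by its handle until it is against the end stop, with the board still lying in its nest. Work by feel, without straining the plunger or ramming the stop, and leave the other things on the table alone.

Things in the scene. Friction and masses are not known exactly. Their poses are not given: they have to be found in the camera images.
- jig: Board test jig, fixed: aluminium base 243x116 mm, 14 mm high, guide rails along its length and a gantry (108 mm wide, top at 58 mm) over the rear half. Origin under the base; local x runs along the carriage slide, -x is the way the carriage opens, z up. Plunger axis at local x +88 mm, y 0; end stop bar at local x -119 mm.
- knob_grip (a point): Middle of the plunger's black oval knob, on its upright axis, 111 mm above the table when engaged: 38 mm along the point's x, 26 mm (two flats, to grip across) along its y, 22 mm high (12.5 below to 9.5 above this point). Turns and rises with the knob. Under it stand the spindle and a steel sleeve (23 mm across, top anywhere from 84 to 98 mm above the table).
- plunger (a joint): Lift of the plunger in m: 0 engaged (its pin stands 5 mm deep in the carriage and locks it), parked 7 to 22 mm. A spring pulls it down with 4 N at 0 and 0.15 N more per mm. The sleeve is screwed in to a different height each time (not reported): the cross pin clears it at a lift of 10 to 24 mm; a hard stop comes 1.6 mm above that. Cross pin, pin and stop bear 25 N.
- knob (a joint): Twist of the knob in rad, counter-clockwise from above positive; about 0 when engaged. The spindle's cross pin (4 mm thick, along the knob's long side) then lies in a deep slot of the sleeve, with about 0.08 rad of play, and cannot turn until lifted clear. Shallow V-shaped rest notches, 3.5 mm deep, lie at 1.05 and 2.09 rad either way; the pin centres itself in one from within 0.25 rad.
- carriage (a joint): Travel of the carriage in m: 0 closed (board under the probe head), 0.085 fully out against the end stop, which bears 25 N. Slides with about 2 N of friction. With the plunger down it is locked.
- handle_grip (a point): Middle of the round black handle knob on the front of the carriage, 20 mm across, 27 mm high (68 mm top), on a thin upright stem, 55 mm above the table; moves with the carriage. Site axes as the jig's: the carriage opens along -x; closed, the gantry begins 23 mm behind this point (+x).
- nest (a point): Middle of the nest on the carriage, a shallow rimmed place for the board, 25 mm above the table, 62 mm behind the handle; axes as the jig's.
- board_mid (a point): Middle of the green circuit board, 62x34x2 mm with a 6 mm high socket on it, lying loose in the nest.
- meter: Bystander: multimeter lying on its back, 142x70x41 mm, origin under its middle.
- dish: Bystander: round metal dish with screws, 112 mm across, 22 mm high, origin under its middle.
- driver: Bystander: thin precision screwdriver, 134 mm long, 10 mm thick, lying, origin under its middle, length along its y.

How it is judged (in metres and radians):
On the way:
1. the plunger is lifted, twisted into a rest notch and let go, with the carriage still closed (value of joint plunger above 0.0065 m and (value of joint knob between 0.87 and 1.22 rad or value of joint knob between -1.22 and -0.87 rad or value of joint knob between 1.92 and 2.27 rad or value of joint knob between -2.27 and -1.92 rad) and contact force between the fingers and knob below 0.1 N and value of joint carriage below 0.004 m), for 0.2 s.
At the end, for the whole second after the job is handed in: The plunger sits in a rest notch: lifted over 6.5 mm and within about 10 degrees of a notch (60 or 120 degrees either way). The carriage is out to within 3 mm of its stop (over 82 mm) and at rest, and the board lies in its nest within 4 mm, not lifted (value of joint plunger above 0.0065 m and (value of joint knob between 0.87 and 1.22 rad or value of joint knob between -1.22 and -0.87 rad or value of joint knob between 1.92 and 2.27 rad or value of joint knob between -2.27 and -1.92 rad) and value of joint carriage above 0.082 m and velocity of joint carriage between -0.005 and 0.005 m/s and horizontal distance between board_mid and nest below 0.004 m and z of board_mid in the frame of nest below 0.003 m); the robot touches nothing.
It fails at once if the plunger is strained: over 25 N between it and its sleeve or the carriage (contact force between knob and jig above 25 N).
It fails at once if the carriage is rammed: over 25 N between it and the end stop or the plunger's pin (contact force between carriage and jig above 25 N).
It fails at once if a bystander (multimeter, screw dish or screwdriver) is moved by more than 10 mm (distance of any of meter, dish, driver from where it was at the start of the episode above 0.01 m).
It also fails if it takes over 54 s, if anything falls off the work surface, if the arm or the gripper's body presses on something with over 40 N, if the wrist force passes 120 N, or if a joint passes its speed limit or range.

ROBOT

A 6-joint arm with a two-finger parallel gripper is mounted at the origin on the work surface; the furniture and walls round the work are solid. World frame = base frame: x ahead of the robot, y to its left, z up, the work surface at z = 0. Lengths are in mm, angles in rad, forces in N, time in s.
With the tool pointing down it reaches from about 350 to 775 mm from the base axis. Payload 7.3 kg.
Tool frame: the origin (TCP) lies on the centre line of the jaws, within the pads' length; the fingertips stand 17 mm ahead of it and the grasp point (between the pads) lies 2 mm behind it; z points along the fingers, y is the line along which they close (so a half turn about z gives the same grasp; the last joint's range is limited). The gripper opens to 92 mm and grips with 3 to 60 N. Pads are 19 mm wide; open, the fingers measure 130 mm over their backs; the gripper's body (75 mm by 190 mm) begins 47 mm behind the grasp point.
Start: joints at [1.153, 0.342, 1.524, -0, 1.275, -0.146], TCP at [140.928, 505.749, 243.741] pointing down, gripper open.
Joint ranges: [-2.53, 2.53], [-0.77, 2.02], [0.04, 2.7], [-1, 4.14], [0.28, 2.66], [-3.11, 3.11]. Speed limits (rad/s): [2.57, 2.57, 3.14, 3.14, 3.14, 3.14].

INTERFACE

Orientations are given as [roll, pitch, yaw] about the fixed x, y, z axes, in that order (R = Rz(yaw) Ry(pitch) Rx(roll)).
In Python, from plant import bot gives the robot as it stands. The module is installed in compiled form; this text tells all that it offers.
- The arm moves only by the shell command python3 -m pendant 'ROWS'. ROWS is JSON, a list of rows, each a list of 3 entries, a list of its own where there are three numbers: the shift along the world's x, y, z as a fraction of full scale, then the turn, a rotation vector about the world's x, y, z as a fraction of full scale, then the opening, from -1 (shut) to 1 (fully open), so that 0 is half open. In form: [[[tx, ty, tz], [rx, ry, rz], claw], ...]. A call has exactly 10 rows; each row shifts and turns the commanded pose from where the row before left it; what a row does not reach is not made up. Full scale, the value 1, is 30 mm for a shift and 0.12 rad for a turn. A row lasts 1/12 s, in which the tool goes at most 41.7 mm and 7.16 degrees, less where a joint would pass 70% of its speed; a pose out of reach is approached as far as the arm can. A call with a number of a shift or a turn outside -1 to 1 is refused whole. A call with a gripper value outside its range is refused whole. The fingers move at their own pace and stop on an object; the grip force is fixed at half the most. Time passes only in rows, so rows that do not move let the fingers close, or fill a call up. It gives the time, the measured TCP pose, the force, the opening and the grip force at its end, in the units of the state.
- bot.get_obs(): the state, without advancing time (a new reading comes with each control period).
- bot.capture(name): name is "scene" or "side" or "wrist"; returns the picture (480x640x3 uint8, blue, green, red); there is no depth.
- bot.camera_params(name): a dict with "fovy" (degrees; the focal length in pixels is half the picture's height over the tangent of half this angle, whatever the lens; pixels are square), "cx", "cy" (the principal point, pixels), "camera_from_world" (4x4, takes a point from world to camera coordinates). Camera axes: x right, y down, z forward; pixel columns grow to the right and rows downward; lengths in mm; the calibration is good to about 2 mm. A picture is of the moment at which its call begins: read the wrist's pose just before it. camera_params takes no time and is no camera call; for the wrist camera it gives the pose at the moment of the call.
- bot.close_job(): hands the job in; it is judged then, once.
The state is a dict: "time": time; "joint_positions": joint angles; "dq": joint speeds; "tau": joint torques, N m; "tool_pos": TCP position; "tcp_rot": TCP orientation; "contact_force": force on the tool from outside, world axes, zero at the start; "moment": the same for the moment, N m; "grip_width": finger opening in mm; "finger_force": force on a finger pad.
Only numpy, scipy, OpenCV 4.12 (cv2) and the standard library are available. Lean on these libraries where they do the work, as an engineer would, in place of code of your own. Each camera call takes 0.05 s, during which the arm holds its last target. There are 200 camera calls.

## Working session

There is one attempt and no reset: what is moved stays moved. The work goes in short steps, Python scripts to look and compute and a shell command to move; the robot and the scene stay as the last step left them, time stands still between calls to the robot, and variables do not carry over. Pictures are saved under pics/ and viewed, at most 10 in all, crops included, and the job is handed in when it is done.

```bash
mkdir -p pics; python3 - <<'E'
from plant import bot
import cv2,numpy as np
np.set_printoptions(precision=3,suppress=True)
print(bot.get_obs())
for n in ("scene","side"):
    cv2.imwrite(f"pics/{n}0.png",bot.capture(n)); print(n,bot.camera_params(n))
E
```

```text
{'time': 0.0, 'joint_positions': array([ 1.153,  0.343,  1.525, -0.   ,  1.275, -0.146]), 'dq': array([-0.   ,  0.001, -0.001,  0.   ,  0.   ,  0.002]), 'tau': array([ -0.   , -43.125, -24.422,   0.072,   0.056,  -0.   ]), 'tool_pos': array([140.768, 505.364, 243.035]), 'tcp_rot': array([-3.14, -0.  ,  2.87]), 'contact_force': array([ 0.061, -0.038,  0.313]), 'moment': array([ 0.024, -0.027, -0.01 ]), 'finger_force': 0.0, 'grip_width': 91.74892761525358}
scene {'fovy': 47.36954223768171, 'cx': 336.7394887395604, 'cy': 236.03496477254336, 'camera_from_world': array([[  -0.857,   -0.514,    0.017,  517.401],
       [  -0.411,    0.664,   -0.624,  133.195],
       [   0.31 ,   -0.542,   -0.781, 1319.07 ],
       [   0.   ,    0.   ,    0.   ,    1.   ]])}
side {'fovy': 56.68366701066674, 'cx': 320.9807563950695, 'cy': 239.28266038683012, 'camera_from_world': array([[  -0.948,   -0.316,    0.023,  541.006],
       [  -0.141,    0.354,   -0.924,  107.255],
       [   0.284,   -0.88 ,   -0.381, 1066.25 ],
       [   0.   ,    0.   ,    0.   ,    1.   ]])}
```

View pics/scene0.png

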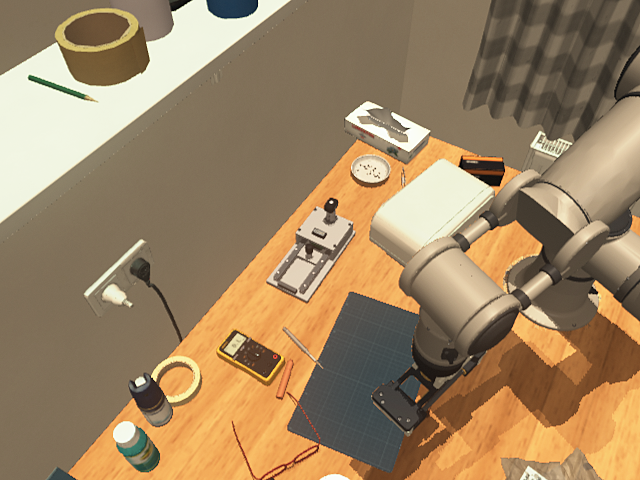

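View pics/side0.png

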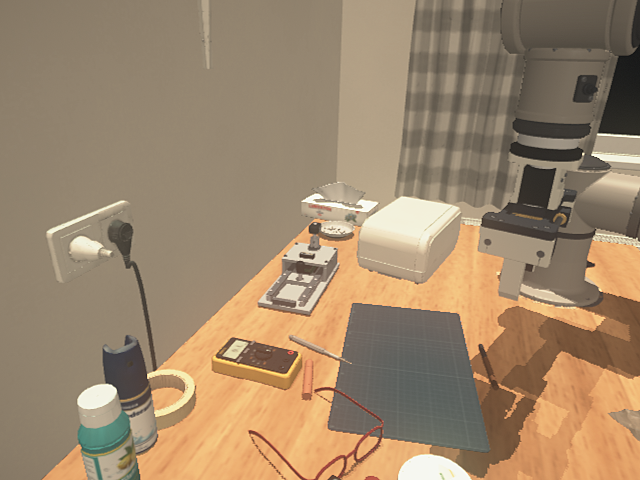

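The scene view shows the jig's knob at about (331,204) and its handle at about (309,248). The side view has the knob at about (315,228), with the handle not clear yet. The wall is close on one side of the jig and a white box on the other. Next I'll triangulate and look at enlarged crops.

```bash
cat > h.py <<'E'
from plant import bot
import cv2,numpy as np
np.set_printoptions(precision=3,suppress=True)
def ray(p,uv):
    f=240/np.tan(np.radians(p["fovy"]/2)); M=p["camera_from_world"]
    d=M[:3,:3].T@np.array([(uv[0]-p["cx"])/f,(uv[1]-p["cy"])/f,1]); return -M[:3,:3].T@M[:3,3],d/np.linalg.norm(d)
def onz(p,uv,z):
    o,d=ray(p,uv); return o+d*(z-o[2])/d[2]
def tri(*pu):
    A=np.zeros((3,3));b=np.zeros(3);rs=[ray(*x) for x in pu]
    for o,d in rs: P=np.eye(3)-np.outer(d,d);A+=P;b+=P@o
    x=np.linalg.solve(A,b); return x,[np.linalg.norm(np.cross(x-o,d)) for o,d in rs]
def proj(p,X):
    f=240/np.tan(np.radians(p["fovy"]/2)); c=p["camera_from_world"]@np.append(X,1)
    return np.array([p["cx"]+f*c[0]/c[2],p["cy"]+f*c[1]/c[2]])
E
python3 - <<'E'
from h import *
s=bot.camera_params("scene");d=bot.camera_params("side")
print(tri((s,(331,204)),(d,(315,228))), onz(s,(331,204),111),onz(d,(315,228),111))
print(onz(s,(309,249),55))
for q in [(268,283),(308,300),(355,234)]: print(onz(s,q,7))
a=cv2.imread("pics/scene0.png")[170:310,240:380];b=cv2.imread("pics/side0.png")[205:325,245:365]
a=cv2.resize(a,(400,400),interpolation=2);b=cv2.resize(b,(400,400),interpolation=2)
cv2.imwrite("pics/c0.png",np.hstack([a,b]))
E
```

```text
(array([547.433, 123.599, 109.623]), [np.float64(0.3541936245777594), np.float64(0.35419362457782644)]) [547.176 124.664 111.   ] [545.862 127.169 111.   ]
[542.302 233.591  55.   ]
[591.121 341.157   7.   ]
[483.614 331.105   7.   ]
[488.474 100.329   7.   ]
```

View pics/c0.png

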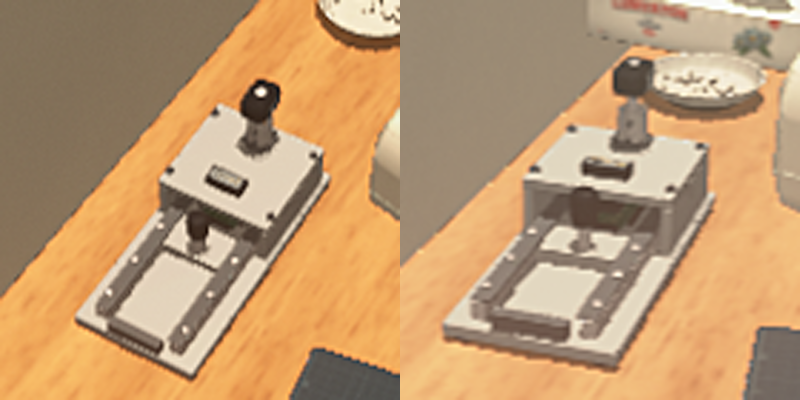

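The crops show the jig opening toward world +y, with the knob over the gantry, the handle in front of it, the wall on its +x side and the box on its −x side. Next I'll measure the clearances to the wall and box.

```bash
python3 - <<'E'
from h import *
s=bot.camera_params("scene");d=bot.camera_params("side")
print("wall",onz(s,(345,170),0),onz(s,(240,268),0),onz(d,(285,245),0))
print("box base",onz(s,(372,238),0),onz(s,(415,265),0), "side",onz(d,(358,266),0),onz(d,(413,280),0))
# box top corners: scene (370,225)?(420,250)  side (360,225),(415,245)
c=lambda x,y,o,k:(o[0]+x*k,o[1]+y*k)
S=lambda x,y:c(x,y,(240,170),.35); D=lambda x,y:c(x-400,y,(245,205),.3)
for n,a,b in [("knobtop",(262,90),(632,62)),("knobmid",(259,102),(632,78)),("handletop",(199,216),(581,192)),("frontL",(78,320),(443,328)),("frontR",(195,372),(618,362)),("rearR",(328,182),(714,198))]:
    print(n,*tri((s,S(*a)),(d,D(*b))))
a=cv2.imread("pics/scene0.png")[120:300,320:520];b=cv2.imread("pics/side0.png")[180:300,320:480]
cv2.imwrite("pics/c1.png",np.hstack([cv2.resize(a,(400,360)),cv2.resize(b,(400,360))]))
E
```

```text
wall [632.149 -93.902   0.   ] [678.533 337.556   0.   ] [673.624   9.993   0.   ]
box base [447.084  83.681   0.   ] [314.816 102.672   0.   ] side [448.428  67.516   0.   ] [305.568  94.829   0.   ]
knobtop [546.785 124.377 120.764] [np.float64(1.235018680056517), np.float64(1.2350186800566971)]
knobmid [545.569 129.684 110.772] [np.float64(0.4251742951533345), np.float64(0.42517429515357674)]
handletop [544.395 230.243  64.524] [np.float64(1.8795199139985126), np.float64(1.8795199139983667)]
frontL [593.9   342.16   11.444] [np.float64(1.6466903209063632), np.float64(1.646690320906287)]
frontR [483.61  329.823   4.205] [np.float64(0.19915522044332123), np.float64(0.1991552204432939)]
rearR [487.382 104.998  14.316] [np.float64(0.6079708276251234), np.float64(0.6079708276251464)]
```

View pics/c1.png

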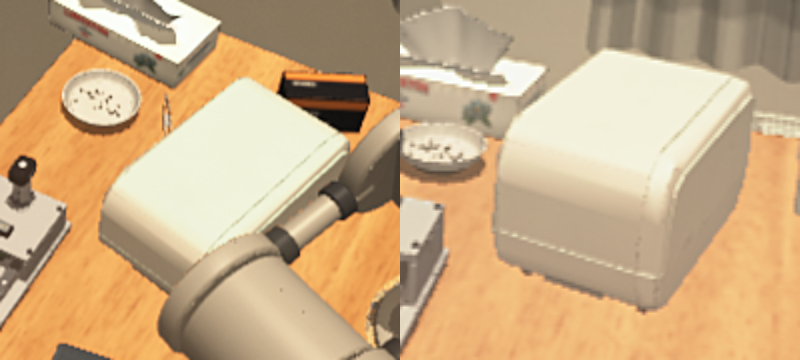

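The wall is about 105 mm beyond the knob in +x. The box ends at x≈448, y<85, so a straight-down approach is clear. I'll move above the knob.

```bash
python3 -m pendant '[[[0.967,-0.9,0],[0,0,-0.76],1],[[0.967,-0.9,0],[0,0,-0.76],1],[[0.967,-0.9,0],[0,0,-0.76],1],[[0.967,-0.9,0],[0,0,-0.76],1],[[0.967,-0.9,0],[0,0,-0.76],1],[[0.967,-0.9,0],[0,0,-0.76],1],[[0.967,-0.9,0],[0,0,-0.76],1],[[0.967,-0.9,0],[0,0,-0.76],1],[[0.967,-0.9,0],[0,0,-0.76],1],[[0.967,-0.9,0],[0,0,-0.76],1]]'
```

```text
time: 0.93
tool_pos: [432.0, 234.1, 243.6]
tcp_rot: [-3.141, -0.0, 1.953]
contact_force: [0.3, 1.6, -0.5]
grip_width: 91.8
finger_force: 0.0
```

```bash
python3 -m pendant '[[[0.967,-0.9,0],[0,0,-0.76],0.3],[[0.967,-0.9,0],[0,0,-0.76],0.3],[[0.967,-0.8,0],[0,0,-0.76],0.3],[[0.967,-0.8,0],[0,0,-0.76],0.3],[[0,0,0],[0,0,0],0.3],[[0,0,0],[0,0,0],0.3],[[0,0,0],[0,0,0],0.3],[[0,0,0],[0,0,0],0.3],[[0,0,0],[0,0,0],0.3],[[0,0,0],[0,0,0],0.3]]'; python3 - <<'E'
from h import *
w=bot.camera_params("wrist");print(w);im=bot.capture("wrist");cv2.imwrite("pics/w1.png",im)
print(proj(w,[546,126,111]),proj(w,[546,126,120.5]),bot.get_obs()["joint_positions"])
E
```

```text
time: 1.77
tool_pos: [546.4, 134.7, 244.0]
tcp_rot: [3.141, -0.0, 1.595]
contact_force: [0.1, -0.6, 0.8]
grip_width: 59.6
finger_force: 0.0
{'fovy': 71.94445539448783, 'cx': 317.20002331212186, 'cy': 240.4747305364428, 'camera_from_world': array([[   1.   ,    0.023,    0.   , -549.79 ],
       [   0.022,   -0.959,    0.281,   81.186],
       [   0.007,   -0.281,   -0.96 ,  424.234],
       [   0.   ,    0.   ,    0.   ,    1.   ]])}
[316.028 244.388] [315.994 247.703] [0.105 0.411 1.417 0.    1.312 0.081]
```

View pics/w1.png

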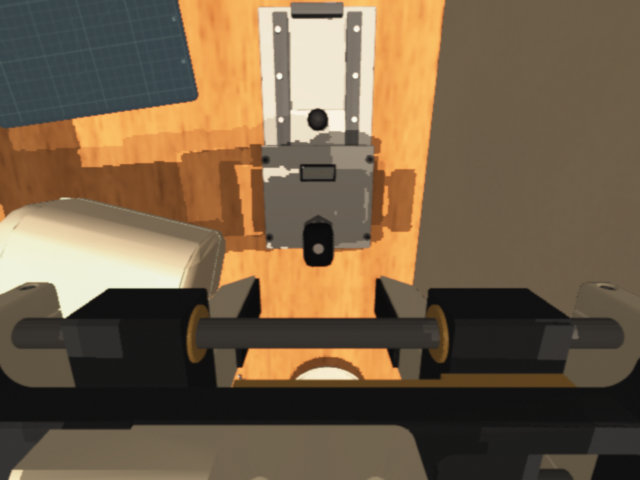

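The wrist view shows the knob at about (318,243) with its spindle pip at (318,249), and its long side lies along the slide. The handle is at (318,119). The jig is square with the tool (yaw 1.595), and the wall edge is at column 430 or less.

```bash
python3 - <<'E'
from h import *
w=bot.camera_params("wrist");im=cv2.imread("pics/w1.png")
g=im.max(2)
for n,(x0,x1,y0,y1) in dict(knob=(295,345,205,272),hand=(300,340,105,135)).items():
    m=(g[y0:y1,x0:x1]<60).astype(np.uint8);k,l,st,c=cv2.connectedComponentsWithStats(m);i=1+st[1:,4].argmax()
    ct=max(cv2.findContours((l==i).astype(np.uint8),0,1)[0],key=cv2.contourArea)
    print(n,st[i]+[x0,y0,0,0,0],c[i]+[x0,y0],cv2.minAreaRect(ct))
print("pip",onz(w,(318,249),120.5),"handle",onz(w,(317.5,118),68),"stopbar",onz(w,(317,5),18))
for q in [(265,160),(370,159),(269,237),(368,237)]: print(onz(w,q,58))
print("wall",onz(w,(440,60),0),onz(w,(417,240),0),"rails",onz(w,(278,29),24),onz(w,(357,29),24))
E
```

```text
knob [ 303  216   31   50 1216] [317.752 241.185] ((23.0, 35.5), (49.0, 30.0), 90.0)
hand [308 109  19  21 290] [317.317 119.483] ((17.0, 14.0), (20.0, 18.0), 90.0)
pip [547.852 124.764 120.5  ] handle [545.06  231.654  68.   ] stopbar [542.249 336.656  18.   ]
[495.51  193.301  58.   ]
[596.282 196.51   58.   ]
[497.941 116.51   58.   ]
[599.475 118.791  58.   ]
wall [671.723 296.281   0.   ] [668.723 100.251   0.   ] rails [505.429 313.927  24.   ] [581.013 315.645  24.   ]
```

```bash
python3 -m pendant '[[[0.047,-0.33,-0.3],[0,0,0],0.2],[[0,0,-0.8],[0,0,0],0.2],[[0,0,-0.8],[0,0,0],0.2],[[0,0,-0.8],[0,0,0],0.2],[[0,0,-0.8],[0,0,0],0.2],[[0,0,-0.5],[0,0,0],0.2],[[0,0,-0.33],[0,0,0],0.2],[[0,0,0],[0,0,0],0.2],[[0,0,0],[0,0,0],0.2],[[0,0,0],[0,0,0],0.2]]'; python3 - <<'E'
from h import *
o=bot.get_obs();print(o["joint_positions"],o["moment"])
w=bot.camera_params("wrist");im=bot.capture("wrist");cv2.imwrite("pics/w2.png",im)
cv2.imwrite("pics/s2.png",np.hstack([cv2.resize(im[150:450,170:470],(400,400)),cv2.resize(bot.capture("side")[180:280,270:370],(400,400))]))
E
```

```text
time: 2.65
tool_pos: [549.2, 123.8, 114.9]
tcp_rot: [3.14, -0.0, 1.593]
contact_force: [-0.3, -0.6, 0.6]
grip_width: 55.0
finger_force: 0.0
[ 0.086  0.54   1.591 -0.     1.008  0.063] [-0.112  0.029 -0.061]
```

View pics/s2.png

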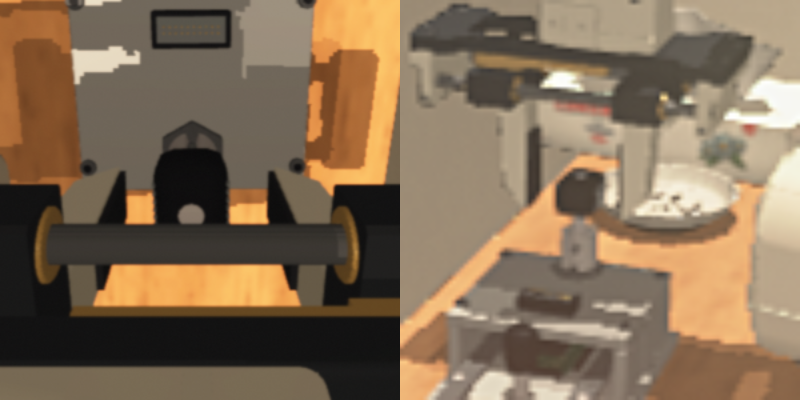

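The fingers straddle the knob at the right height, and the knob sits about 1.3 mm to −x of their centre, which matches the earlier measurement. I'll shift by that amount and close.

```bash
python3 -m pendant '[[[-0.045,0.03,-0.02],[0,0,0],0.2],[[0,0,0],[0,0,0],-0.2],[[0,0,0],[0,0,0],-1],[[0,0,0],[0,0,0],-1],[[0,0,0],[0,0,0],-1],[[0,0,0],[0,0,0],-1],[[0,0,0],[0,0,0],-1],[[0,0,0],[0,0,0],-1],[[0,0,0],[0,0,0],-1],[[0,0,0],[0,0,0],-1]]'; python3 -c "
from h import *
o=bot.get_obs();print(o['contact_force'],o['moment'],o['tool_pos'])"
```

```text
time: 3.58
tool_pos: [547.2, 124.7, 113.3]
tcp_rot: [3.141, 0.0, 1.593]
contact_force: [0.2, -0.2, 0.1]
grip_width: 25.6
finger_force: 29.8
[ 0.178 -0.23   0.146] [-0.058  0.027  0.004] [547.221 124.738 113.27 ]
```

Gripped at 25.6 mm. Lifting 6 mm, then a few mm more, watching the force.

```bash
python3 -m pendant '[[[0,0,0.033],[0,0,0],-1],[[0,0,0.033],[0,0,0],-1],[[0,0,0.033],[0,0,0],-1],[[0,0,0.033],[0,0,0],-1],[[0,0,0.033],[0,0,0],-1],[[0,0,0.033],[0,0,0],-1],[[0,0,0],[0,0,0],-1],[[0,0,0],[0,0,0],-1],[[0,0,0],[0,0,0],-1],[[0,0,0],[0,0,0],-1]]'; python3 -c "
from h import *
o=bot.get_obs();print(o['contact_force'],o['moment'],o['tool_pos'])"
```

```text
time: 4.42
tool_pos: [547.1, 124.7, 119.2]
tcp_rot: [3.142, 0.0, 1.593]
contact_force: [1.1, -0.7, -6.0]
grip_width: 26.0
finger_force: 29.8
[ 1.099 -0.65  -5.968] [-0.1   -0.367  0.04 ] [547.11  124.726 119.175]
```

```bash
python3 -m pendant '[[[0,0,0.033],[0,0,0],-1],[[0,0,0.033],[0,0,0],-1],[[0,0,0.033],[0,0,0],-1],[[0,0,0],[0,0,0],-1],[[0,0,0],[0,0,0],-1],[[0,0,0],[0,0,0],-1],[[0,0,0],[0,0,0],-1],[[0,0,0],[0,0,0],-1],[[0,0,0],[0,0,0],-1],[[0,0,0],[0,0,0],-1]]'; python3 -c "
from h import *
o=bot.get_obs();print(o['contact_force'],o['moment'],o['tool_pos'])"
```

```text
time: 5.25
tool_pos: [547.1, 124.8, 122.2]
tcp_rot: [3.142, -0.0, 1.593]
contact_force: [1.9, -0.6, -6.4]
grip_width: 25.7
finger_force: 29.8
[ 1.899 -0.626 -6.375] [-0.102 -0.342 -0.031] [547.11  124.771 122.154]
```

The spring reads about 6 N and the grip holds. The sleeve height sets the clearing lift (roughly sleeve top minus 74 mm), so I'll estimate it from an enlarged view to save probing.

```bash
python3 - <<'E'
from h import *
s=bot.camera_params("scene");d=bot.camera_params("side")
a=bot.capture("scene");b=bot.capture("side");cv2.imwrite("pics/sc3.png",a);cv2.imwrite("pics/sd3.png",b)
X=[547.5,124.7]
for p,im,o in((s,a,[]),(d,b,[])):
    print([(z,proj(p,X+[z]).round(1)) for z in (58,84,90,98,107,129)])
c=lambda im,p:cv2.resize(im[int(p[1])-25:int(p[1])+25,int(p[0])-20:int(p[0])+20],(400,500),interpolation=cv2.INTER_NEAREST)
pa=proj(s,X+[90]);pb=proj(d,X+[90])
cv2.imwrite("pics/c3.png",np.hstack([c(a,pa),c(b,pb)]))
E
```

```text
[(58, array([330.7, 218.1])), (84, array([330.8, 211.3])), (90, array([330.8, 209.7])), (98, array([330.8, 207.5])), (107, array([330.9, 205.1])), (129, array([330.9, 199. ]))]
[(58, array([314.3, 247.8])), (84, array([314.5, 238. ])), (90, array([314.5, 235.7])), (98, array([314.6, 232.6])), (107, array([314.7, 229.1])), (129, array([314.8, 220.5]))]
```

View pics/c3.png

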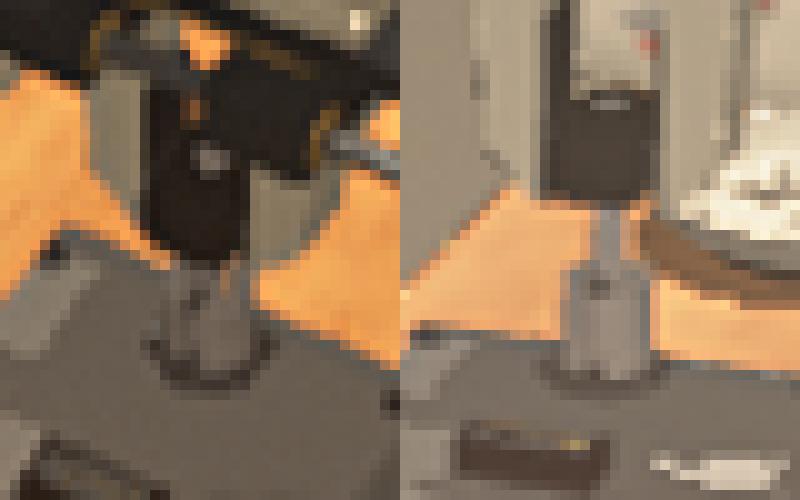

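The side crop shows the sleeve top at about row 263–290, so the sleeve stands near its lowest height (about 82–85 mm) and clears at a lift of about 10–12 mm. I'll lift 1.3 mm more, to 10.2 mm (the stop can't come before 11.6), and try a light clockwise twist.

```bash
python3 -m pendant '[[[0,0,0.022],[0,0,0],-1],[[0,0,0.022],[0,0,0],-1],[[0,0,0],[0,0,-0.15],-1],[[0,0,0],[0,0,-0.15],-1],[[0,0,0],[0,0,-0.15],-1],[[0,0,0],[0,0,-0.15],-1],[[0,0,0],[0,0,-0.15],-1],[[0,0,0],[0,0,0],-1],[[0,0,0],[0,0,0],-1],[[0,0,0],[0,0,0],-1]]'; python3 -c "
from h import *
o=bot.get_obs();print(o['contact_force'],o['moment'],o['tool_pos'])"
```

```text
time: 6.18
tool_pos: [547.0, 124.7, 123.4]
tcp_rot: [-3.141, 0.0, 1.503]
contact_force: [2.3, 0.1, -6.4]
grip_width: 25.9
finger_force: 29.8
[ 2.327  0.114 -6.404] [-0.146 -0.188 -0.017] [547.032 124.744 123.421]
```

```bash
python3 -m pendant '[[[0,0,0],[0,0,-0.1],-1],[[0,0,0],[0,0,-0.1],-1],[[0,0,0],[0,0,-0.1],-1],[[0,0,0],[0,0,-0.1],-1],[[0,0,0],[0,0,0],-1],[[0,0,0],[0,0,0],-1],[[0,0,0],[0,0,0],-1],[[0,0,0],[0,0,0],-1],[[0,0,0],[0,0,0],-1],[[0,0,0],[0,0,0],-1]]'; python3 -c "
from h import *
o=bot.get_obs();print(o['contact_force'],o['moment'],o['tool_pos'])"
```

```text
time: 7.02
tool_pos: [547.0, 124.8, 123.4]
tcp_rot: [-3.141, 0.0, 1.455]
contact_force: [0.2, 0.1, -6.7]
grip_width: 26.1
finger_force: 29.8
[ 0.174  0.131 -6.702] [-0.103 -0.007 -0.034] [547.049 124.751 123.422]
```

```bash
python3 -m pendant '[[[0,0,0],[0,0,-0.1],-1],[[0,0,0],[0,0,-0.1],-1],[[0,0,0],[0,0,-0.1],-1],[[0,0,0],[0,0,-0.1],-1],[[0,0,0],[0,0,-0.1],-1],[[0,0,0],[0,0,0],-1],[[0,0,0],[0,0,0],-1],[[0,0,0],[0,0,0],-1],[[0,0,0],[0,0,0],-1],[[0,0,0],[0,0,0],-1]]'; python3 -c "
from h import *
o=bot.get_obs();print(o['contact_force'],o['moment'],o['tool_pos'])"
```

```text
time: 7.85
tool_pos: [547.0, 124.7, 123.4]
tcp_rot: [-3.141, 0.0, 1.395]
contact_force: [0.1, -0.1, -5.6]
grip_width: 25.8
finger_force: 29.8
[ 0.071 -0.08  -5.65 ] [-0.029  0.234  0.019] [547.022 124.741 123.429]
```

It has turned 0.2 rad with no torque, so the pin is clear. I'll lift 0.5 mm for margin and turn on to 60°.

```bash
python3 -m pendant '[[[0,0,0.017],[0,0,-0.4],-1],[[0,0,0],[0,0,-0.75],-1],[[0,0,0],[0,0,-0.75],-1],[[0,0,0],[0,0,-0.75],-1],[[0,0,0],[0,0,-0.75],-1],[[0,0,0],[0,0,-0.75],-1],[[0,0,0],[0,0,-0.75],-1],[[0,0,0],[0,0,-0.75],-1],[[0,0,0],[0,0,-0.75],-1],[[0,0,0],[0,0,-0.7],-1]]'; python3 -c "
from h import *
o=bot.get_obs();print(o['contact_force'],o['moment'],o['tool_pos'])"
```

```text
time: 8.68
tool_pos: [546.3, 125.3, 123.7]
tcp_rot: [-3.14, 0.001, 0.538]
contact_force: [-2.5, 2.2, -5.8]
grip_width: 25.8
finger_force: 29.8
[-2.541  2.18  -5.794] [0.496 0.605 0.026] [546.314 125.284 123.747]
```

```bash
python3 -m pendant '[[[0,0,0],[0,0,0],-1],[[0,0,-0.02],[0,0,0],-1],[[0,0,-0.02],[0,0,0],-1],[[0,0,-0.02],[0,0,0],-1],[[0,0,-0.02],[0,0,0],-1],[[0,0,0],[0,0,0],-1],[[0,0,0],[0,0,0],-1],[[0,0,0],[0,0,0],-1],[[0,0,0],[0,0,0],-1],[[0,0,0],[0,0,0],-1]]'; python3 -c "
from h import *
o=bot.get_obs();print(o['contact_force'],o['moment'],o['tool_pos'])"
```

```text
time: 9.52
tool_pos: [546.6, 125.3, 122.1]
tcp_rot: [-3.141, 0.0, 0.545]
contact_force: [-5.3, 5.0, -0.2]
grip_width: 25.8
finger_force: 29.8
[-5.336  5.021 -0.182] [0.763 1.187 0.045] [546.596 125.325 122.095]
```

The spring is now carried by the sleeve. I'll release the knob.

```bash
python3 -m pendant '[[[0,0,0],[0,0,0],-0.35],[[0,0,0],[0,0,0],-0.2],[[0,0,0],[0,0,0],0],[[0,0,0],[0,0,0],0.1],[[0,0,0],[0,0,0],0.2],[[0,0,0],[0,0,0],0.2],[[0,0,0],[0,0,0],0.2],[[0,0,0],[0,0,0],0.2],[[0,0,0],[0,0,0],0.2],[[0,0,0],[0,0,0],0.2]]'; python3 - <<'E'
from h import *
o=bot.get_obs();print(o['contact_force'],o['moment'],o['tool_pos'])
im=bot.capture("wrist");b=bot.capture("side");p=proj(bot.camera_params("side"),[547.5,124.7,90])
cv2.imwrite("pics/sd4.png",b)
a=cv2.resize(im[100:400,170:470],(400,400))
b=cv2.resize(b[int(p[1])-20:int(p[1])+20,int(p[0])-20:int(p[0])+20],(400,400),interpolation=0)
cv2.imwrite("pics/c4.png",np.hstack([a,b]))
E
```

```text
time: 10.35
tool_pos: [547.1, 124.7, 121.6]
tcp_rot: [3.141, 0.0, 0.543]
contact_force: [-0.6, -0.3, 0.3]
grip_width: 55.6
finger_force: 0.0
[-0.591 -0.263  0.279] [-0.051  0.111  0.02 ] [547.15  124.729 121.553]
```

View pics/c4.png

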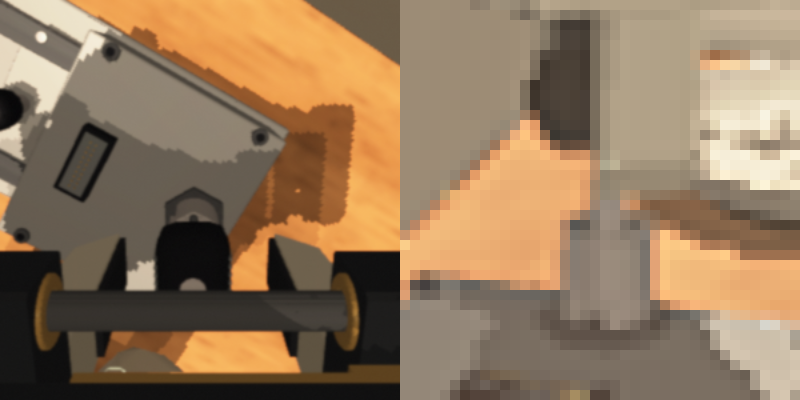

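The knob stands turned 60° with the tool and stays up after release, and the spindle shows above the sleeve. I'll check its lift numerically, then retreat upward and head for the handle.

```bash
python3 - <<'E'
from h import *
w=bot.camera_params("wrist");o=bot.get_obs();R=bot.get_obs
im=bot.capture("wrist");cv2.imwrite("pics/w5.png",im)
def pip(im):
    r=im[295:330,295:340];g=r.min(2);m=(g>110).astype(np.uint8);k,l,s,c=cv2.connectedComponentsWithStats(m)
    return [(s[i][:5]+[295,295,0,0,0],c[i]+[295,295]) for i in range(1,k) if 20<s[i][4]<600]
print(pip(im),pip(cv2.imread("pics/w2.png")))
for h in (0,5,7,9,11): print(h,proj(w,[547.4,124.7,120.5+h]))
E
```

```text
[] []
0 [315.557 309.444]
5 [315.509 314.666]
7 [315.49  316.849]
9 [315.469 319.088]
11 [315.449 321.385]
```

```bash
python3 -m pendant '[[[0,0,0.4],[0,0,0],0.2],[[0,0,0.8],[0,0,0],0.2],[[0,0,0.8],[0,0,0],0.2],[[0,0,0.8],[0,0,0],0.2],[[0,0.3,0.2],[0,0,0.5],0],[[0,0.8,0],[0,0,0.9],-0.2],[[0,0.8,0],[0,0,0.9],-0.2],[[0,0.8,0],[0,0,0.9],-0.2],[[0,0.8,0],[0,0,0.9],-0.2],[[0,0,0],[0,0,0],-0.2]]'
```

```text
time: 11.33
tool_pos: [546.6, 233.5, 211.5]
tcp_rot: [-3.141, -0.001, 1.043]
contact_force: [-0.5, 0.2, 0.1]
grip_width: 36.7
finger_force: 0.0
```

```bash
python3 -m pendant '[[[-0.05,0,-0.2],[0,0,0.6],-0.1],[[0,-0.06,-0.4],[0,0,0.92],-0.1],[[0,0,-0.5],[0,0,0.92],-0.1],[[0,0,-0.4],[0,0,0.92],-0.1],[[0,0,-0.3],[0,0,0.92],-0.1],[[0,0,-0.2],[0,0,0.3],-0.1],[[0,0,0],[0,0,0],-0.1],[[0,0,0],[0,0,0],-0.1],[[0,0,0],[0,0,0],-0.1],[[0,0,0],[0,0,0],-0.1]]'; python3 - <<'E'
from h import *
w=bot.camera_params("wrist");im=bot.capture("wrist");cv2.imwrite("pics/w6.png",im);cv2.imwrite("pics/sd6.png",bot.capture("side"))
print(proj(w,[545,231.6,68]),proj(w,[547.4,124.7,128]))
E
```

```text
time: 12.17
tool_pos: [546.0, 227.9, 152.2]
tcp_rot: [3.14, -0.0, 1.583]
contact_force: [-0.1, 0.4, 1.0]
grip_width: 41.2
finger_force: 0.0
[315.16  247.716] [316.942 438.482]
```

View pics/w6.png

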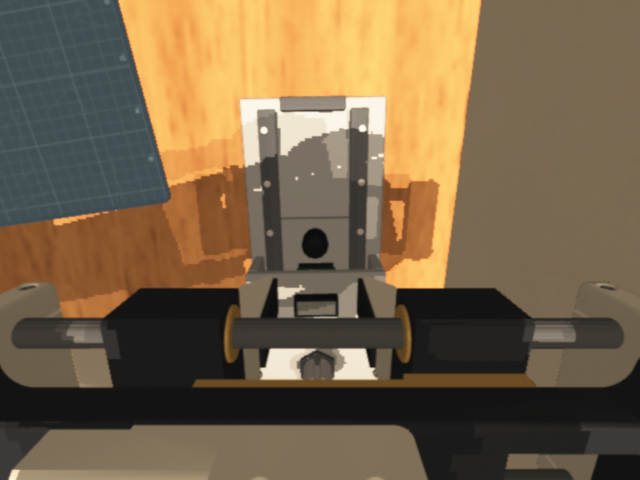

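The handle is at (315,243), within about 1 mm of the estimate, and the carriage is closed and free ahead of it. I'll descend around the handle.

```bash
python3 -m pendant '[[[-0.03,0.14,-0.3],[0,0,0.08],-0.1],[[0,0,-0.7],[0,0,0],-0.1],[[0,0,-0.8],[0,0,0],-0.1],[[0,0,-0.6],[0,0,0],-0.1],[[0,0,-0.4],[0,0,0],-0.1],[[0,0,-0.25],[0,0,0],-0.1],[[0,0,-0.1],[0,0,0],-0.1],[[0,0,0],[0,0,0],-0.1],[[0,0,0],[0,0,0],-0.1],[[0,0,0],[0,0,0],-0.1]]'; python3 -c "
from h import *
o=bot.get_obs();print(o['contact_force'],o['moment'],o['tool_pos'])
s=bot.capture('side');cv2.imwrite('pics/sd7.png',s);a=bot.capture('scene');cv2.imwrite('pics/sc7.png',a)
cv2.imwrite('pics/c7.png',np.hstack([cv2.resize(s[205:285,270:350],(400,400)),cv2.resize(a[180:260,290:370],(400,400))]))"
```

```text
time: 13.1
tool_pos: [545.3, 232.4, 58.0]
tcp_rot: [3.14, -0.0, 1.594]
contact_force: [0.3, -0.2, 1.3]
grip_width: 41.2
finger_force: 0.0
[ 0.315 -0.161  1.3  ] [-0.072  0.03  -0.069] [545.32  232.385  58.019]
```

View pics/c7.png

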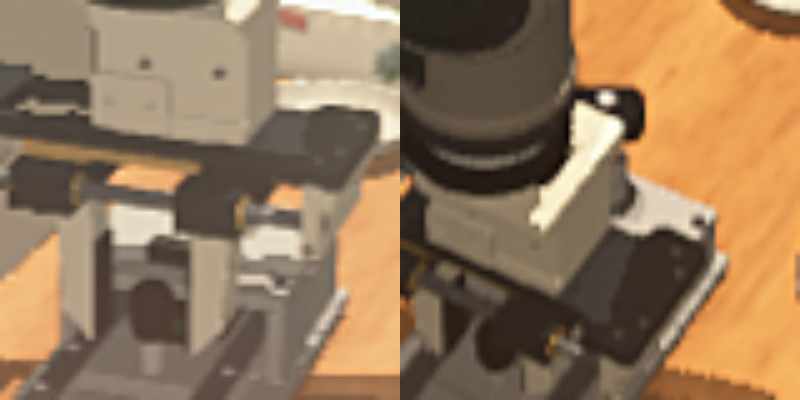

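The handle sits between the two fingers, and behind the gripper the knob is still up and turned. I'll close on the handle.

```bash
python3 -m pendant '[[[0,0,-0.04],[0,0,0],-0.3],[[0,0,0],[0,0,0],-0.5],[[0,0,0],[0,0,0],-1],[[0,0,0],[0,0,0],-1],[[0,0,0],[0,0,0],-1],[[0,0,0],[0,0,0],-1],[[0,0,0],[0,0,0],-1],[[0,0,0],[0,0,0],-1],[[0,0,0],[0,0,0],-1],[[0,0,0],[0,0,0],-1]]'
```

```text
time: 14.03
tool_pos: [544.2, 232.1, 55.9]
tcp_rot: [-3.141, 0.0, 1.594]
contact_force: [-5.3, -0.5, 4.9]
grip_width: 19.6
finger_force: 30.0
```

```bash
python3 -m pendant '[[[0,0.05,0],[0,0,0],-1],[[0,0.1,0],[0,0,0],-1],[[-0.005,0.15,0],[0,0,0],-1],[[-0.005,0.15,0],[0,0,0],-1],[[-0.005,0.15,0],[0,0,0],-1],[[-0.005,0.15,0],[0,0,0],-1],[[0,0.1,0],[0,0,0],-1],[[0,0.05,0],[0,0,0],-1],[[0,0,0],[0,0,0],-1],[[0,0,0],[0,0,0],-1]]'; python3 -c "
from h import *
o=bot.get_obs();print(o['contact_force'],o['moment'],o['tool_pos'])"
```

```text
time: 14.87
tool_pos: [543.4, 259.4, 55.9]
tcp_rot: [-3.14, -0.0, 1.594]
contact_force: [-5.6, 0.2, 5.0]
grip_width: 19.2
finger_force: 30.0
[-5.635  0.219  4.964] [-0.03   1.022 -0.026] [543.409 259.392  55.909]
```

```bash
python3 -m pendant '[[[-0.01,0.05,0.01],[0,0,0],-1],[[-0.01,0.1,0.01],[0,0,0],-1],[[-0.005,0.16,0],[0,0,0],-1],[[-0.005,0.2,0],[0,0,0],-1],[[-0.005,0.2,0],[0,0,0],-1],[[-0.005,0.2,0],[0,0,0],-1],[[-0.005,0.2,0],[0,0,0],-1],[[0,0.16,0],[0,0,0],-1],[[0,0.1,0],[0,0,0],-1],[[0,0.05,0],[0,0,0],-1]]'; python3 -c "
from h import *
o=bot.get_obs();print(o['contact_force'],o['moment'],o['tool_pos'])"
```

```text
time: 15.7
tool_pos: [542.1, 302.4, 56.0]
tcp_rot: [-3.14, 0.0, 1.595]
contact_force: [-5.0, -1.2, -4.5]
grip_width: 19.4
finger_force: 30.0
[-5.005 -1.185 -4.543] [-0.35   0.847  0.009] [542.136 302.381  55.983]
```

```bash
python3 -m pendant '[[[-0.01,0.03,-0.005],[0,0,0],-1],[[-0.01,0.05,-0.005],[0,0,0],-1],[[0,0.06,0],[0,0,0],-1],[[0,0.06,0],[0,0,0],-1],[[0,0.06,0],[0,0,0],-1],[[0,0.04,0],[0,0,0],-1],[[0,0.03,0],[0,0,0],-1],[[0,0.01,0],[0,0,0],-1],[[0,0,0],[0,0,0],-1],[[0,0,0],[0,0,0],-1]]'; python3 -c "
from h import *
o=bot.get_obs();print(o['contact_force'],o['moment'],o['tool_pos'])"
```

```text
time: 16.53
tool_pos: [541.9, 312.1, 56.0]
tcp_rot: [-3.141, -0.0, 1.594]
contact_force: [-4.9, -1.5, -6.0]
grip_width: 19.4
finger_force: 30.0
[-4.883 -1.455 -6.026] [-0.216  0.876  0.009] [541.887 312.144  56.014]
```

```bash
python3 -m pendant '[[[0,0.02,-0.005],[0,0,0],-1],[[0,0.02,0],[0,0,0],-1],[[0,0.02,0],[0,0,0],-1],[[0,0.02,0],[0,0,0],-1],[[0,0.01,0],[0,0,0],-1],[[0,0.01,0],[0,0,0],-1],[[0,0,0],[0,0,0],-1],[[0,0,0],[0,0,0],-1],[[0,0,0],[0,0,0],-1],[[0,0,0],[0,0,0],-1]]'; python3 -c "
from h import *
o=bot.get_obs();print(o['contact_force'],o['tool_pos'])"
```

```text
time: 17.37
tool_pos: [541.8, 315.0, 56.0]
tcp_rot: [-3.141, 0.0, 1.594]
contact_force: [-5.5, -1.2, -4.0]
grip_width: 18.9
finger_force: 30.0
[-5.547 -1.236 -3.951] [541.808 315.037  56.007]
```

```bash
python3 -m pendant '[[[0,0.01,0],[0,0,0],-1],[[0,0.01,0],[0,0,0],-1],[[0,0,0],[0,0,0],-1],[[0,0,0],[0,0,0],-1],[[0,0,0],[0,0,0],-1],[[0,0,0],[0,0,0],-1],[[0,0,0],[0,0,0],-1],[[0,0,0],[0,0,0],-1],[[0,0,0],[0,0,0],-1],[[0,0,0],[0,0,0],-1]]'; python3 -c "
from h import *
o=bot.get_obs();print(o['contact_force'],o['tool_pos'])"
```

```text
time: 18.2
tool_pos: [541.8, 315.6, 56.0]
tcp_rot: [-3.141, 0.0, 1.594]
contact_force: [-5.2, -1.0, -3.7]
grip_width: 19.3
finger_force: 30.0
[-5.248 -1.02  -3.688] [541.768 315.596  56.008]
```

```bash
python3 -m pendant '[[[0,0.01,0],[0,0,0],-1],[[0,0.01,0],[0,0,0],-1],[[0,0,0],[0,0,0],-1],[[0,0,0],[0,0,0],-1],[[0,0,0],[0,0,0],-1],[[0,0,0],[0,0,0],-1],[[0,0,0],[0,0,0],-1],[[0,0,0],[0,0,0],-1],[[0,0,0],[0,0,0],-1],[[0,0,0],[0,0,0],-1]]'; python3 -c "
from h import *
o=bot.get_obs();print(o['contact_force'],o['tool_pos'])"
```

```text
time: 19.03
tool_pos: [541.8, 316.1, 56.0]
tcp_rot: [-3.141, 0.0, 1.594]
contact_force: [-4.5, -1.3, -4.3]
grip_width: 19.5
finger_force: 30.0
[-4.549 -1.296 -4.31 ] [541.755 316.111  55.997]
```

```bash
python3 -m pendant '[[[0,0.01,0],[0,0,0],-1],[[0,0,0],[0,0,0],-1],[[0,0,0],[0,0,0],-1],[[0,0,0],[0,0,0],-1],[[0,0,0],[0,0,0],-1],[[0,0,0],[0,0,0],-1],[[0,0,0],[0,0,0],-1],[[0,0,0],[0,0,0],-1],[[0,0,0],[0,0,0],-1],[[0,0,0],[0,0,0],-1]]'; python3 -c "
from h import *
o=bot.get_obs();print(o['contact_force'],o['tool_pos'])"
```

```text
time: 19.87
tool_pos: [541.8, 316.1, 56.0]
tcp_rot: [-3.141, 0.001, 1.594]
contact_force: [-6.1, -2.7, -2.8]
grip_width: 19.5
finger_force: 30.0
[-6.124 -2.707 -2.81 ] [541.775 316.122  55.986]
```

```bash
python3 -m pendant '[[[0,0.015,0],[0,0,0],-1],[[0,0,0],[0,0,0],-1],[[0,0,0],[0,0,0],-1],[[0,0,0],[0,0,0],-1],[[0,0,0],[0,0,0],-1],[[0,0,0],[0,0,0],-1],[[0,0,0],[0,0,0],-1],[[0,0,0],[0,0,0],-1],[[0,0,0],[0,0,0],-1],[[0,0,0],[0,0,0],-1]]'; python3 -c "
from h import *
o=bot.get_obs();print(o['contact_force'],o['tool_pos'])"
```

```text
time: 20.7
tool_pos: [541.8, 316.2, 56.0]
tcp_rot: [-3.14, 0.001, 1.594]
contact_force: [-6.6, -5.3, -3.8]
grip_width: 19.4
finger_force: 30.0
[-6.598 -5.272 -3.817] [541.767 316.158  56.008]
```

It is firmly against the stop at about 5 N. I'll ease off, release and rise.

```bash
python3 -m pendant '[[[0,-0.01,0],[0,0,0],-1],[[0,0,0],[0,0,0],-0.45],[[0,0,0],[0,0,0],-0.3],[[0,0,0],[0,0,0],-0.1],[[0,0,0],[0,0,0],-0.1],[[0,0,0],[0,0,0],-0.1],[[0,0,0],[0,0,0],-0.1],[[0,0,0],[0,0,0],-0.1],[[0,0,0],[0,0,0],-0.1],[[0,0,0],[0,0,0],-0.1]]'
```

```text
time: 21.53
tool_pos: [542.2, 316.7, 56.0]
tcp_rot: [3.141, -0.0, 1.594]
contact_force: [0.1, 1.5, -0.0]
grip_width: 41.1
finger_force: 0.0
```

```bash
python3 -m pendant '[[[0,0,0.2],[0,0,0],-0.1],[[0,0,0.5],[0,0,0],-0.1],[[0,0,0.7],[0,0,0],-0.1],[[0,0,0.8],[0,0,0],-0.1],[[0,0,0.8],[0,0,0],-0.1],[[0,0,0.8],[0,0,0],-0.1],[[0,0,0.4],[0,0,0],-0.1],[[0,0,0],[0,0,0],-0.1],[[0,0,0],[0,0,0],-0.1],[[0,0,0],[0,0,0],-0.1]]'; python3 - <<'E'
from h import *
w=bot.camera_params("wrist");im=bot.capture("wrist");cv2.imwrite("pics/w8.png",im);s=bot.capture("side");cv2.imwrite("pics/sd8.png",s)
g=im.max(2)
p=proj(w,[541.8,316.3,68]);print("pred handle",p)
x0,y0=int(p[0])-25,int(p[1])-30
m=(g[y0:y0+55,x0:x0+50]<60).astype(np.uint8);k,l,st,c=cv2.connectedComponentsWithStats(m);i=1+st[1:,4].argmax();q=c[i]+[x0,y0];print(q,st[i],onz(w,q,66))
h=cv2.cvtColor(im,cv2.COLOR_BGR2HSV);m=cv2.inRange(h,(45,70,30),(85,255,255))
k,l,st,c=cv2.connectedComponentsWithStats(m)
nest=np.array([541.8+62*.022,316.3-62,25]);print("nest pred",nest,proj(w,nest))
for i in range(1,k):
    if st[i][4]>200: print("green",st[i],c[i],onz(w,c[i],27))
E
```

```text
time: 22.37
tool_pos: [541.6, 316.3, 180.9]
tcp_rot: [-3.14, 0.001, 1.594]
contact_force: [-0.7, 0.5, -1.0]
grip_width: 41.5
finger_force: 0.0
pred handle [317.239 241.245]
[317.584 238.262] [ 14  14  24  27 488] [542.031 318.212  66.   ]
nest pred [543.164 254.3    25.   ] [317.3   289.632]
green [ 301  261   34   57 1359] [317.904 287.312] [543.676 257.684  27.   ]
```

The handle is out by the full travel. The board's front edge is at row 261 against 261 predicted, so it lies in its nest. The gripper is clear, so I'll hand in.

```bash
python3 -c "
from plant import bot
print(bot.close_job())"
```

```text
the job is handed in; nothing more can be done
None
```

The plunger is up in its 60° clockwise rest notch, the carriage is drawn out against its stop (felt at about 5 N) with the board in its nest, and the job was handed in at about 22 s; the hand-in returned no verdict.

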